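Lock the battery hatch of the lunch warmer with its slot key

TASK

The battery hatch on the sloping front of the white lunch warmer has been left ajar: push it fully shut, then take the yellow-handled slot key from its wooden stand, put its blade in the orange slotted lock on the hatch and turn the lock a quarter-turn clockwise, as far as it goes. Then put the key back in its stand, blade down as it was, let go and leave the rest of the table undisturbed.

Things in the scene. Friction and masses are not known exactly. Their poses are not given: they have to be found in the camera images.
- warmer: white wedge-shaped lunch warmer, does not move, its front turned roughly away from the robot base, 210 (x) x 180 (y) mm. Origin: centre of its underside; z up, -x its front. Front wall 40 mm high at x=-105 mm, then a panel sloping up to the back at 30 degrees from level (x=-105, z=40 to x=+5, z=103.5 mm; outward normal (-0.5, 0, 0.866) in this frame), then a flat top 103.5 mm high
- hatch_hinge (a point): middle of the hinge line of the grey battery hatch, axes as warmer (hinge along y). The hatch is 100 mm along the slope x 150 mm wide (y) x 6 mm thick, hinged at its upper edge; this point lies on the panel, under the hatch's upper edge. Shut, the hatch lies flat on the panel, its outer face 6 mm off it, the lock's axis 55 mm down the slope from here, mid-width
- hatch (a joint): opening angle of the hatch in rad: 0 = shut flat on the sloping panel; grows as its lower edge lifts (free to 1.0). A stiff hinge, about 0.11 N m, so it stays where it is put; about 2 N at 60 mm from the hinge moves it. Once the lock is turned, a cam under the hatch keeps it shut; turned while ajar, it would bar it from shutting
- lock (a joint): angle of the slotted lock in rad: near 0 (-0.3 to 0.3) = unlocked, slot about up and down the slope; grows turning clockwise seen from outside; 1.571 = locked, slot level across the hatch (towards the red dots), against a firm stop. Turning takes about 0.05 N m; it stays where it is left. It can be turned only from -0.35 to 1.571
- lock_slot (a point): centre of the floor of the slot in the round orange lock (disc 48 mm across, standing 11 mm above the hatch). The slot is 26 mm long, 7 mm wide, 8 mm deep, closed at its ends. x axis along the slot, z axis out of the hatch along the lock's axis; it moves with hatch and lock
- key_grip (a point): centre of the yellow handle of the loose slot key (35 to 70 g). Handle 30 (x) x 14 (y) x 48 (z) mm; z axis points from blade to handle, so up while it stands. Below the handle a flat steel blade 22 (x) x 4 (y) mm, 28 mm long from the handle's underside to the tip (the last 4 mm slimmer, 19 x 2.6 mm). The tip is 52 mm below this point, the handle's underside 24 mm below it
- key_tip (a point): middle of the end of the key's blade, axes as key_grip
- stand_hole0 (a point): centre of the mouth of the pocket in the dark wooden key stand, a block 76 (x) x 50 (y) x 36 (z) mm that does not move; the mouth is in its top face. Pocket 27 mm along x, 9 mm along y, 36 mm deep; the key stands in it with blade down, the handle's underside resting on the top of the block. Axes: x along the pocket, z up
- jar: small glass jar with steel cap, 64 mm across, 78 mm high, a bystander; origin under its centre
- bowl: green melamine bowl, 110 mm across, 50 mm high, a bystander; origin under its centre
- tumbler: steel tumbler, 68 mm across, 88 mm high, a bystander; origin under its centre
- tiffin: three-tier steel tiffin carrier, 135 mm across its clips, 216 mm high with its handle, a tall bystander; origin under its centre
- lunchbox: blue plastic lunchbox, 126 (x) x 176 (y) x 61 mm high, a bystander; origin under its centre
- spoon: steel spoon lying on the table, 170 mm long, a bystander; origin under its middle
Mind the look-alikes: they are no part of the job. There is more than one size of the part that bears key_grip; the job needs the middle-sized.

How it is judged:
On the way, in this order (a step that is already met when the one before it is completed fails the run):
1. the hatch is shut with the lock still unlocked (value of joint hatch below 0.06 rad and value of joint lock below 0.6 rad), for 0.2 s.
2. the key's blade is in the slot of the still unlocked lock, hatch shut (all of step 1 and distance between key_tip and lock_slot below 0.007 m), for 0.1 s.
3. the lock has been turned to its stop with the blade in the slot, hatch shut (value of joint hatch below 0.06 rad and value of joint lock above 1.42 rad and distance between key_tip and lock_slot below 0.008 m), for 0.1 s.
At the end, for the whole second after the job is handed in: hatch shut (under 0.06 rad), lock turned to within 0.15 rad of its stop (over 1.42 rad), key upright (within 0.15 rad) in the stand's pocket, tip within 8 mm of the pocket's axis and at least 22 mm below its mouth, gripper touching nothing (value of joint hatch below 0.06 rad and value of joint lock above 1.42 rad and horizontal distance between key_tip and stand_hole0 below 0.008 m and z of key_tip in the frame of stand_hole0 below -0.022 m and angle between key_grip's own z axis and vertical below 0.15 rad and contact force between the fingers and anything else below 0.5 N).
It fails at once if a bystander (jar, bowl, tumbler, tiffin, lunchbox, spoon) is moved more than 30 mm or tipped (distance of any of jar, bowl, tumbler, tiffin, lunchbox, spoon from where it was at the start of the episode above 0.03 m or angle between any of jar, bowl, tumbler, tiffin, lunchbox, spoon's own z axis and vertical above 0.5 rad).
It also fails if it takes over 61 s, if anything falls off the work surface, if the arm or the gripper's body presses on something with over 40 N, if the wrist force passes 120 N, or if a joint passes its speed limit or range.

ROBOT

A 6-joint arm with a two-finger parallel gripper is mounted at the origin on the work surface. World frame = base frame: x ahead of the robot, y to its left, z up, the work surface at z = 0. Lengths are in m, angles in rad, forces in N, time in s.
With the tool pointing down it reaches from about 0.35 to 0.775 m from the base axis. Payload 5.5 kg.
Tool frame: the origin (TCP) lies on the centre line of the jaws, within the pads' length; the fingertips stand 11 mm ahead of it and the grasp point (between the pads) lies 8 mm behind it (env.nose_length is the distance from the TCP to the fingertips, in m); x points along the fingers, z is the direction in which the jaws open and shut, and the axes are right-handed (so a half turn about x gives the same grasp; the last joint's range is limited). The gripper opens to 85 mm and grips with 20 to 120 N. Pads are 22 mm wide; open, the fingers measure 114 mm over their backs; the gripper's body (76 mm by 85 mm) begins 54 mm behind the grasp point. The pads swing forward as they close: fully open they stand 13 mm farther back than shut.
Start: joints at [1.027, 0.313, 0.046, 1.304, 0, 1.431], TCP at [0.226, 0.529, 0.242] pointing down, gripper open.
Joint ranges: [-2.76, 2.76], [-0.86, 1.69], [-1.03, 1.26], [-2.2, 2.34], [-1.47, 1.5], [-3.14, 3.14]. Speed limits (rad/s): [2.57, 2.57, 3.14, 3.14, 3.14, 3.14].

INTERFACE

Orientations are given as a unit quaternion [w, x, y, z].
In Python, from workcell import env gives the robot as it stands. The module is installed in compiled form; this text tells all that it offers.
- The arm moves only by the tool step_arm, never from a script. Its argument "moves" is a list that holds one entry, the list of rows, each a list of 7 numbers: the turn, a rotation vector about the tool's x, y, z in rad, then the shift along the tool's x, y, z in m, then the opening, from 0 (shut) to 1 (fully open). In form: [[[rx, ry, rz, tx, ty, tz, grip], ...]]. A call has 1 to 12 rows; each row is the pose to reach, as a shift and turn from the pose measured when the call began, along the tool's axes at that moment; what a row does not reach only later rows make up. A row lasts 1/10 s, in which the tool goes at most 50 mm and 8.59 degrees, less where a joint would pass 70% of its speed; a pose out of reach is approached as far as the arm can. A call with a gripper value outside its range is refused whole. The fingers move at their own pace and stop on an object; "force" is the grip in N (left out, the last holds). Time passes only in rows, so rows that repeat a pose let the fingers close. It gives the time, the measured TCP pose, the force and the opening at its end, in the units of the state.
- env.get_state(): the state, without advancing time (a new reading comes with each control period).
- env.read_camera(name): name is "side" or "top" or "wrist"; returns (picture, depth): 420x560x3 uint8, red, green, blue; 420x560 float32, m along the optical axis (not along the pixel's ray), 0 where there is no reading.
- env.get_calibration(name): a dict with "mtx" (3x3 intrinsics, pixels), "camera_from_world" (4x4, takes a point from world to camera coordinates); the wrist camera has in their place "T_tool_cam" (4x4, takes a point from camera to tool coordinates, whose origin is the TCP and whose axes are the tool frame's). Camera axes: x right, y down, z forward; pixel columns grow to the right and rows downward; lengths in m; the calibration is good to about 2 mm. The wrist camera is an equidistant fisheye: a pixel r from the principal point sees the ray r / f radians off the axis. A picture is of the moment at which its call begins: read the wrist's pose just before it. get_calibration takes no time and is no camera call.
- env.hand_in(): hands the job in, once; it reports no verdict.
Trained networks look in the newest picture that a camera, given by its name, has taken for a name from the list of things; names that differ only in an ending like _2 or _b are one class to them, and where a whole thing is asked for, a point or a joint stands for the part that bears it (a point fixed in the world has none). Each returns a list of dicts, best first, with "confidence" (0 to 1); they miss things now and then, are a little off and sometimes report something else, mostly with a low value. They report only what shows in the picture. A call takes as long as a camera call. They do not tell look-alikes from the thing itself.
- env.boxes_of(camera, thing): "uv" ([column, row] in pixels, amid what is visible of it).
- env.silhouettes(camera, thing): "mask" (420x560 bool, what is visible of it) and "uv" ([column, row] in pixels, amid what is visible of it).
The state is a dict: "clock": time; "joint_pos": joint angles; "qvel": joint speeds; "tau": joint torques, N m; "tcp_pos": TCP position; "orientation": TCP orientation; "wrist_force": force on the tool from outside, world axes, zero at the start; "ft_torque": the same for the moment, N m; "finger_gap": finger opening in m.
Only numpy, scipy, OpenCV 4.12 (cv2) and the standard library are available. Lean on these libraries where they do the work, as an engineer would, in place of code of your own. Each camera call takes 0.05 s, during which the arm holds its last target.

## Working session

There is one attempt and no reset: what is moved stays moved. The work goes in short steps, Python scripts to look and compute and a tool call to move; the robot and the scene stay as the last step left them, time stands still between calls to the robot, and variables do not carry over. Pictures are saved under pics/ and viewed, and the job is handed in when it is done.

Besides the shell and the picture viewer there is one more tool, called as name(argument=value, ...), one argument or row to a line, values as JSON. step_arm: Moves the arm, as the interface text tells. Its arguments: {"type":"object","properties":{"moves":{"type":"array","items":{"type":"array","items":{"type":"array","items":{"type":"number"}}}},"force":{"type":"number"}},"required":["moves"]}

```bash
mkdir -p pics; python3 - <<'E'
from workcell import env
import cv2,numpy as np
s=env.get_state();print(s)
for c in ["side","top","wrist"]:
    p,d=env.read_camera(c)
    cv2.imwrite(f"pics/{c}0.png",p[:,:,::-1]);np.save(f"{c}0.npy",d)
    print(c,env.get_calibration(c))
E
```

```text
{'clock': 0.0, 'joint_pos': array([1.02739440e+00, 3.14030582e-01, 4.49639834e-02, 1.30359286e+00,
       2.00015894e-05, 1.43117864e+00]), 'qvel': array([-0.00064654, -0.00132261, -0.00066144,  0.00047418,  0.00081782,
       -0.00185751]), 'tau': array([ 1.59401818e-03, -4.80626750e+01,  2.98532724e+01,  1.91081723e-02,
       -1.79333369e-04, -2.24368236e-06]), 'tcp_pos': array([0.22567288, 0.52832623, 0.24138555]), 'orientation': array([ 0.58950798, -0.3898591 ,  0.59070381,  0.38930609]), 'wrist_force': array([ 0.08982404, -0.16296712,  0.28438875]), 'ft_torque': array([-0.0571902 ,  0.01630485,  0.00443501]), 'finger_gap': 0.08543217552392332}
side {'mtx': array([[424.80802255,   0.        , 275.15999961],
       [  0.        , 424.80802255, 213.30989039],
       [  0.        ,   0.        ,   1.        ]]), 'camera_from_world': array([[ 0.96678362, -0.25553317, -0.00567738, -0.58386329],
       [-0.18936598, -0.7011747 , -0.6873824 ,  0.15359081],
       [ 0.17166817,  0.66562514, -0.72627351,  0.91913944],
       [ 0.        ,  0.        ,  0.        ,  1.        ]])}
top {'m
[... 251 characters left out ...]
0.99447144, -0.01037946, -0.10449321,  0.60829666],
       [ 0.10462041, -0.01257804, -0.99443268,  0.89465242],
       [ 0.        ,  0.        ,  0.        ,  1.        ]])}
wrist {'mtx': array([[325.1922621 ,   0.        , 280.29176093],
       [  0.        , 325.1922621 , 202.56237281],
       [  0.        ,   0.        ,   1.        ]]), 'T_tool_cam': array([[-1.72835672e-04, -2.64917242e-01,  9.64271137e-01,
        -1.31221193e-01],
       [-1.08517044e-03, -9.64270534e-01, -2.64917270e-01,
         6.70248137e-02],
       [ 9.99999396e-01, -1.09218568e-03, -1.20820013e-04,
         7.62186909e-04],
       [ 0.00000000e+00,  0.00000000e+00,  0.00000000e+00,
         1.00000000e+00]])}
```

View pics/side0.png

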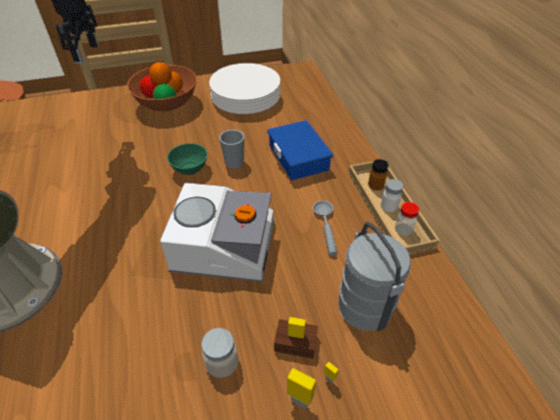

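View pics/top0.png

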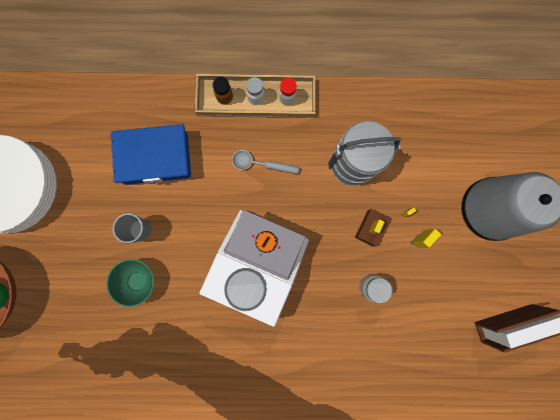

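View pics/wrist0.png

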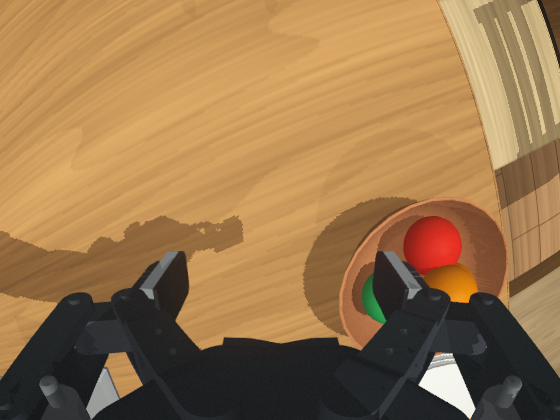

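The side view shows the warmer at (220,230) with the hatch ajar. The key stand is at (297,335) with an upright key, and a large and a small decoy key lie at (300,385) and (330,372). The top view has the lock at (266,242), the stand at (375,228), the jar at (377,289) and the tiffin at (365,152). Next I'll measure.

```bash
cat > h.py <<'E'
from workcell import env
import cv2,numpy as np
from scipy.spatial.transform import Rotation as R
def Rq(q): return R.from_quat(q,scalar_first=True)
def cloud(cam,d):
    c=env.get_calibration(cam);K=c["mtx"];T=np.linalg.inv(c["camera_from_world"])
    v,u=np.mgrid[:420,:560]
    P=np.stack([(u-K[0,2])/K[0,0]*d,(v-K[1,2])/K[1,1]*d,d],-1)
    return P@T[:3,:3].T+T[:3,3]
def pix(cam,P):
    c=env.get_calibration(cam);K=c["mtx"];T=c["camera_from_world"]
    p=np.atleast_2d(P)@T[:3,:3].T+T[:3,3];q=p@K.T;return q[:,:2]/q[:,2:]
E
python3 - <<'E'
from h import *
for cam in ["top","side"]:
    d=np.load(f"{cam}0.npy");X=cloud(cam,d)
    for t in ["warmer","hatch","lock","key_grip","stand_hole0","jar","tiffin"]:
        for r in env.silhouettes(cam,t)[:4]:
            m=r["mask"]&(d>0)
            if m.sum()<3: continue
            P=X[m]
            print(cam,t,round(r["confidence"],2),np.round(r["uv"]),m.sum(),np.round(np.median(P,0),3),np.round(np.percentile(P,[2,98],axis=0),3).tolist())
            np.save(f"m_{cam}_{t}_{int(r['uv'][0])}.npy",r["mask"])
print(env.get_state()['clock'])
E
python3 -c "
import cv2
a=cv2.imread('pics/top0.png')[180:320,190:450];cv2.imwrite('pics/t0z.png',cv2.resize(a,None,fx=3,fy=3,interpolation=2))
a=cv2.imread('pics/side0.png')[170:410,150:350];cv2.imwrite('pics/s0z.png',cv2.resize(a,None,fx=2.5,fy=2.5,interpolation=2))"
```

```text
top warmer 0.97 [255. 266.] 7604 [ 0.472 -0.009  0.106] [[0.369, -0.106, 0.066], [0.58, 0.091, 0.119]]
top hatch 0.6 [262. 244.] 3297 [ 0.524 -0.029  0.108] [[0.461, -0.105, 0.101], [0.585, 0.045, 0.12]]
top lock 0.7 [262. 244.] 393 [ 0.531 -0.031  0.118] [[0.509, -0.053, 0.108], [0.553, -0.01, 0.122]]
top key_grip 0.81 [422. 240.] 367 [ 0.541 -0.393  0.101] [[0.521, -0.413, 0.003], [0.561, -0.379, 0.111]]
top key_grip 0.49 [409. 213.] 66 [ 0.604 -0.37   0.054] [[0.597, -0.381, 0.024], [0.614, -0.363, 0.059]]
top key_grip 0.26 [266. 241.] 367 [ 0.529 -0.031  0.118] [[0.509, -0.053, 0.109], [0.55, -0.011, 0.122]]
top stand_hole0 0.61 [367. 228.] 523 [ 0.566 -0.278  0.036] [[0.53, -0.318, 0.004], [0.607, -0.252, 0.039]]
top jar 0.89 [374. 290.] 774 [ 0.426 -0.282  0.077] [[0.398, -0.337, -0.001], [0.453, -0.258, 0.081]]
top jar 0.23 [258. 269.] 7580 [ 0.473 -0.01   0.106] [[0.368, -0.106, 0.063], [0.579, 0.09, 0.119]]
top tiffin 0.69 [359. 152.] 3014 [ 0.718 -0.236  0.169] [[0.675, -0.298, 0.019], [0.778, -0.185, 0.216]]
top tiffin 0.3 [248. 162.] 618 [0.726 0.013 0.013] [[0.705, -0.10
[... 488 characters left out ...]
0.073] [[0.553, -0.303, 0.039], [0.58, -0.284, 0.085]]
side key_grip 0.65 [296. 387.] 819 [ 0.539 -0.407  0.095] [[0.521, -0.422, 0.001], [0.559, -0.386, 0.109]]
side key_grip 0.59 [330. 374.] 169 [ 0.604 -0.379  0.042] [[0.597, -0.387, 0.0], [0.611, -0.37, 0.056]]
side stand_hole0 0.84 [294. 342.] 1096 [ 0.561 -0.303  0.034] [[0.526, -0.328, 0.002], [0.605, -0.261, 0.038]]
side stand_hole0 0.62 [220. 236.] 8903 [ 0.469 -0.058  0.102] [[0.357, -0.127, 0.004], [0.585, 0.078, 0.116]]
side jar 0.79 [219. 353.] 1475 [ 0.423 -0.307  0.075] [[0.394, -0.323, 0.005], [0.452, -0.268, 0.079]]
side tiffin 0.76 [369. 278.] 5558 [ 0.714 -0.278  0.158] [[0.675, -0.313, 0.002], [0.776, -0.197, 0.212]]
0.85
```

View pics/t0z.png

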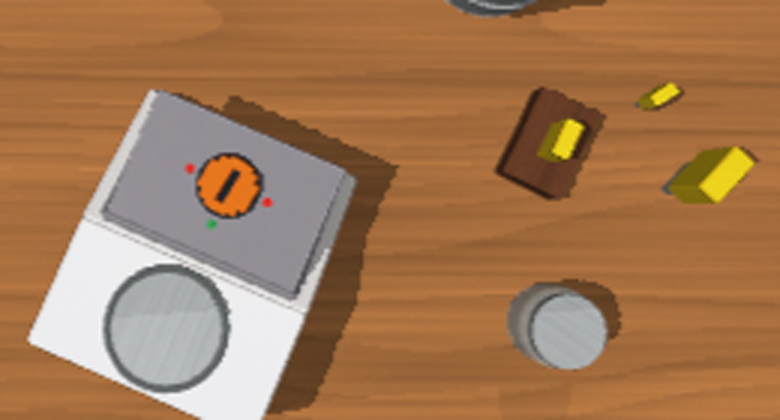

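View pics/s0z.png

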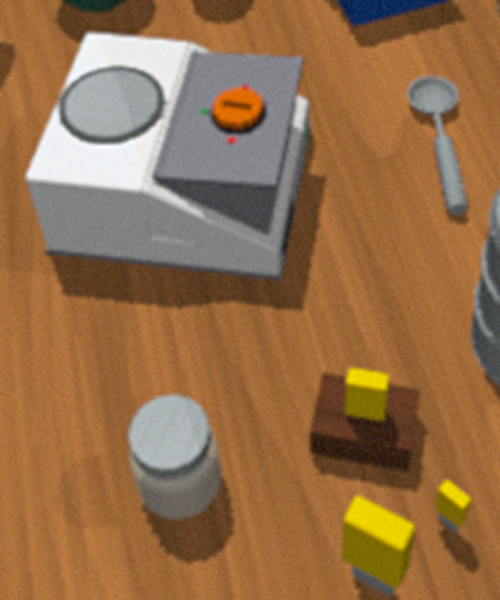

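```bash
ls m_*; cat > fit.py <<'E'
from h import *
import glob
def rect(P,n):
    # plane basis
    n=n/np.linalg.norm(n); n=n*np.sign(n[2]); e1=np.cross([0,1,0],n);e1/=np.linalg.norm(e1);e2=np.cross(n,e1)
    c=P.mean(0);q=np.c_[(P-c)@e1,(P-c)@e2].astype(np.float32)
    r=cv2.minAreaRect(q);b=cv2.boxPoints(r)
    return r[1],c+b[:,:1]*e1+b[:,1:]*e2
if __name__=="__main__":
    for cam,mk in [("top","m_top_hatch_262.npy"),("side","m_side_hatch_240.npy")]:
        d=np.load(f"{cam}0.npy");X=cloud(cam,d)
        m=np.load(mk)&(d>0)
        P=X[m];
        # exclude lock/ outliers
        k=np.ones(len(P),bool)
        for i in range(8):
            c=np.median(P[k],0);u,s,v=np.linalg.svd(P[k]-P[k].mean(0));n=v[2]*np.sign(v[2][2]);r=(P-P[k].mean(0))@n;k=abs(r)<max(0.0025,0.008-i*.001)
        size,b=rect(P[k],n);print(cam,"n",n.round(3),"tilt",np.degrees(np.arccos(n[2])).round(2),k.sum(),np.array(size).round(4));print(b.round(4))
        # key handle & stand
        p=cv2.imread(f"pics/{cam}0.png")
        hsv=cv2.cvtColor(p,cv2.COLOR_BGR2HSV)
        yel=(hsv[...,0]>20)&(hsv[...,0]<33)&(hsv[...,1]>150)
        near=(abs(X[...,0]-.565)<.06)&(abs(X[...,1]+.285)<.06)
        Q=X[yel&near&(X[...,2]>.04)];print("keytop",len(Q),np.percentile(Q,[2,50,98],axis=0).round(4).tolist())
        t=Q[Q[:,2]>Q[:,2].max()-.008]; r=cv2.minAreaRect(t[:,:2].astype(np.float32));print(" top rect",r, np.median(t[:,2]))
        S=X[near&(X[...,2]>.031)&(X[...,2]<.041)&~yel];r=cv2.minAreaRect(S[:,:2].astype(np.float32));print(" stand rect",r,np.median(S[:,2]))
        ora=(hsv[...,0]<16)&(hsv[...,1]>180)&(p[...,2]>150)&(abs(X[...,0]-.53)<.04)&(abs(X[...,1]+.03)<.04);O=X[ora];print("lock",ora.sum(),(O.min(0)+O.max(0))/2,np.median(O,0))
E
python3 fit.py
python3 -c "
import cv2
a=cv2.imread('pics/top0.png')[200:340,190:320];cv2.imwrite('pics/t0y.png',cv2.resize(a,None,fx=4,fy=4,interpolation=2))"
```

```text
m_side_hatch_239.npy
m_side_hatch_301.npy
m_side_jar_219.npy
m_side_key_grip_295.npy
m_side_key_grip_296.npy
m_side_key_grip_330.npy
m_side_lock_243.npy
m_side_stand_hole0_220.npy
m_side_stand_hole0_293.npy
m_side_tiffin_368.npy
m_side_warmer_217.npy
m_top_hatch_262.npy
m_top_jar_258.npy
m_top_jar_373.npy
m_top_key_grip_265.npy
m_top_key_grip_409.npy
m_top_key_grip_422.npy
m_top_lock_261.npy
m_top_stand_hole0_366.npy
m_top_tiffin_247.npy
m_top_tiffin_359.npy
m_top_warmer_255.npy
top n [-0.051  0.022  0.998] tilt 3.19 2644 [0.1498 0.1054]
[[ 0.4453 -0.0777  0.105 ]
 [ 0.5423 -0.1185  0.1108]
 [ 0.6004  0.0196  0.1108]
 [ 0.5035  0.0604  0.1049]]
keytop 135 [[0.5533, -0.2975, 0.0446], [0.5678, -0.2853, 0.0819], [0.5817, -0.2768, 0.0861]]
 top rect ((0.5684252381324768, -0.28827914595603943), (0.014131498523056507, 0.029955899342894554), 68.61302947998047) 0.08309810206474788
 stand rect ((0.5678068399429321, -0.28853723406791687), (0.05050339177250862, 0.07599625736474991), 63.62479019165039) 0.03635621083696522
lock 258 [ 0.52979396 -0.0321627   0.53037945] [ 0.53046619 -0.03327032  0.1192164 ]Traceback (most recent call last):
  File "fit.py", line 12, in <module>
    m=np.load(mk)&(d>0)
      ~~~~~~~^^^^
    fid = stack.enter_context(open(os.fspath(file), "rb"))
                              ~~~~^^^^^^^^^^^^^^^^^^^^^^^
FileNotFoundError: [Errno 2] No such file or directory: 'm_side_hatch_240.npy'
```

View pics/t0y.png

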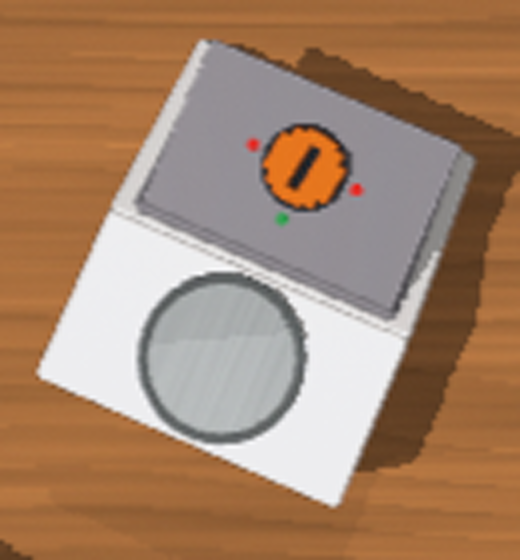

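```bash
sed -i 's/hatch_240/hatch_239/' fit.py; python3 fit.py | tail -12
```

```text
top rect ((0.5684252381324768, -0.28827914595603943), (0.014131498523056507, 0.029955899342894554), 68.61302947998047) 0.08309810206474788
 stand rect ((0.5678068399429321, -0.28853723406791687), (0.05050339177250862, 0.07599625736474991), 63.62479019165039) 0.03635621083696522
lock 258 [ 0.52979396 -0.0321627   0.53037945] [ 0.53046619 -0.03327032  0.1192164 ]
side n [-0.049  0.022  0.999] tilt 3.07 2092 [0.152  0.1039]
[[ 0.4459 -0.0822  0.1035]
 [ 0.5415 -0.1226  0.109 ]
 [ 0.6006  0.0174  0.1089]
 [ 0.505   0.0577  0.1033]]
keytop 303 [[0.553, -0.3035, 0.0415], [0.5663, -0.2958, 0.0736], [0.5806, -0.2835, 0.0849]]
 top rect ((0.5678607821464539, -0.2915681302547455), (0.014882705174386501, 0.02951039932668209), 66.02051544189453) 0.08251245250301886
 stand rect ((0.5675175189971924, -0.29171034693717957), (0.05155784264206886, 0.07656162232160568), 65.14895629882812) 0.03499586843859148
lock 195 [ 0.52840848 -0.03005033  0.11351225] [ 0.52858307 -0.03578604  0.11751089]
```

```bash
cat >> h.py <<'E'
YAW=np.radians(-22.85);U=np.array([np.cos(YAW),np.sin(YAW),0]);Zz=np.array([0,0,1.])
S=.866*U-.5*Zz;N=.5*U+.866*Zz;Yw=np.cross(N,-S) # warmer y: z cross x, x_w(panel)=-S
HINGE=np.array([.477,-.0114,.098])
def frame(x,y):
    x=x/np.linalg.norm(x);y=y-x*(x@y);y/=np.linalg.norm(y);return np.c_[x,y,np.cross(x,y)]
def rel(Rt,pt,s=None):
    s=s or env.get_state();R0=Rq(s['orientation']).as_matrix()
    rv=R.from_matrix(R0.T@Rt).as_rotvec();t=R0.T@(pt-s['tcp_pos'])
    print("rot",rv.round(4),np.degrees(np.linalg.norm(rv)).round(1),"t",t.round(4),np.linalg.norm(t).round(4))
    return rv,t
E
python3 - <<'E'
from h import *
s=env.get_state();print(Rq(s['orientation']).as_matrix().round(3),env.nose_length, "Yw",Yw)
A=frame(-N,S);print("A",A.round(3))
p=HINGE+.082*S+.045*Yw+.006*N
print("contact shut",p)
for k in (1,-1):
    Rt=frame(-N,k*S); rel(Rt,p+N*(.011+.09))
    y=np.array([np.cos(np.radians(-25.6)),np.sin(np.radians(-25.6)),0]);
E
```

```text
[[ 0.    -0.92   0.393]
 [ 0.     0.393  0.92 ]
 [-1.    -0.     0.   ]] 0.011 Yw [-0.38830283 -0.92148408  0.        ]
A [[-0.461  0.798 -0.388]
 [ 0.194 -0.336 -0.922]
 [-0.866 -0.5    0.   ]]
contact shut [ 0.52773025 -0.08160712  0.062196  ]
rot [ 3.0299e+00  8.1190e-01 -2.3000e-03] 179.7 t [ 0.0926 -0.5678 -0.4425] 0.7258
rot [-0.0049  0.0015  0.5236] 30.0 t [ 0.0926 -0.5678 -0.4425] 0.7258
```

step_arm(
  moves=[
    [[0,0,0.524,0.03,-0.568,-0.4425,0],[0,0,0.524,0.03,-0.568,-0.4425,0],[0,0,0.524,0.03,-0.568,-0.4425,0],[0,0,0.524,0.03,-0.568,-0.4425,0],[0,0,0.524,0.03,-0.568,-0.4425,0],[0,0,0.524,0.03,-0.568,-0.4425,0],[0,0,0.524,0.03,-0.568,-0.4425,0],[0,0,0.524,0.03,-0.568,-0.4425,0],[0,0,0.524,0.03,-0.568,-0.4425,0],[0,0,0.524,0.03,-0.568,-0.4425,0],[0,0,0.524,0.03,-0.568,-0.4425,0],[0,0,0.524,0.03,-0.568,-0.4425,0]],
  ],
)

```text
clock: 2.05
tcp_pos: [0.5169, 0.0022, 0.2172]
orientation: [0.469, -0.223, 0.671, 0.529]
wrist_force: [0.8, 0.1, -0.6]
finger_gap: 0.0001
```

```bash
python3 - <<'E'
from h import *
s=env.get_state();print(s['clock'],s['tcp_pos'],s['joint_pos'].round(3),s['finger_gap'])
p=HINGE+.082*S+.045*Yw+.006*N
rel(frame(-N,-S),p+N*(.011+.07))
E
```

```text
2.05 [0.51694864 0.00218568 0.2172284 ] [-0.207  0.635  0.353  1.804  0.098  0.171] 0.00014376058719465742
rot [-0.0044  0.003   0.0002] 0.3 t [ 0.0318 -0.1146 -0.0726] 0.1394
```

step_arm(
  moves=[
    [[0,0,0,0.01,-0.04,-0.024,0],[0,0,0,0.02,-0.08,-0.049,0],[0,0,0,0.03,-0.1146,-0.0726,0],[0,0,0,0.04,-0.1146,-0.0726,0],[0,0,0,0.053,-0.1146,-0.0726,0],[0,0,0,0.066,-0.1146,-0.0726,0],[0,0,0,0.078,-0.1146,-0.0726,0],[0,0,0,0.088,-0.1146,-0.0726,0],[0,0,0,0.096,-0.1146,-0.0726,0],[0,0,0,0.1,-0.1146,-0.0726,0],[0,0,0,0.1,-0.1146,-0.0726,0]],
  ],
)

```text
clock: 3.15
tcp_pos: [0.5339, -0.0839, 0.0738]
orientation: [0.47, -0.224, 0.671, 0.529]
wrist_force: [0.2, -0.4, 0.8]
finger_gap: -0.0001
```

```bash
python3 - <<'E'
from h import *
s=env.get_state();print(s['clock'],s['tcp_pos'],s['wrist_force'],s['joint_pos'].round(3))
p=HINGE+.082*S+.045*Yw+.006*N
rel(frame(-N,-S),p+N*(.011))
pic,d=env.read_camera("side");cv2.imwrite("pics/s1.png",cv2.resize(pic[150:300,130:330,::-1],None,fx=4,fy=4,interpolation=2))
E
```

```text
3.15 [ 0.53389932 -0.08389146  0.07377652] [ 0.20049952 -0.36758393  0.77805975] [-0.326  0.778  0.255  1.569  0.039  0.068]
rot [-0.0042  0.003   0.0011] 0.3 t [ 0.0023 -0.0001 -0.0003] 0.0023
```

View pics/s1.png

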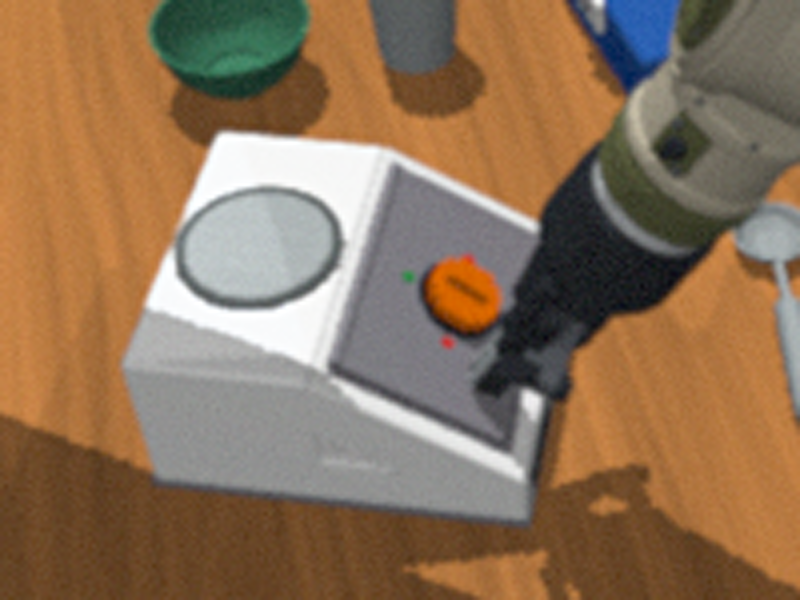

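The hatch at (430,310) looks nearly flat on the panel, with the fingertips touching near (500,380). I'll press a little further until the force shows firm contact.

step_arm(
  moves=[
    [[0,0,0,0.002,0,0,0],[0,0,0,0.004,0,0,0],[0,0,0,0.004,0,0,0]],
  ],
)

```text
clock: 3.5
tcp_pos: [0.5337, -0.0838, 0.0732]
orientation: [0.471, -0.225, 0.67, 0.528]
wrist_force: [4.5, -1.2, 15.4]
finger_gap: 0.0001
```

step_arm(
  moves=[
    [[0,0,0,-0.03,0,0,0],[0,0,0,-0.08,0,0,0.3],[0,0,0,-0.12,-0.02,-0.04,1],[0,0,0,-0.12,-0.02,-0.09,1],[0,0,0,-0.12,-0.02,-0.14,1],[0,0,0,-0.12,-0.02,-0.14,1],[0,0,0,-0.12,-0.02,-0.14,1]],
  ],
)

```text
clock: 4.2
tcp_pos: [0.5483, -0.2445, 0.1672]
orientation: [0.472, -0.224, 0.67, 0.527]
wrist_force: [0.2, 0.3, 0.7]
finger_gap: 0.0851
```

```bash
python3 - <<'E'
from h import *
s=env.get_state();print(s['clock'],s['tcp_pos'],s['joint_pos'].round(3))
for c in ["side","top"]:
    p,d=env.read_camera(c);cv2.imwrite(f"pics/{c}2.png",p[:,:,::-1]);np.save(f"{c}2.npy",d)
    for t in ["hatch","lock"]:
        for r in env.silhouettes(c,t)[:1]:
            np.save(f"m2_{c}_{t}.npy",r["mask"]);print(c,t,r["confidence"],r["uv"],r["mask"].sum())
a=cv2.imread('pics/top2.png')[190:320,190:330];b=cv2.imread('pics/side2.png')[150:290,150:290]
cv2.imwrite('pics/z2.png',np.hstack([cv2.resize(a,(400,372),interpolation=2),cv2.resize(b,(400,372),interpolation=2)]))
E
```

```text
4.2 [ 0.54829845 -0.24453513  0.1671963 ] [-0.525  0.87   0.669  1.886 -0.057 -0.103]
side hatch 0.61 [243.0, 224.6] 2482
side lock 0.63 [241.4, 225.2] 2394
top hatch 0.9 [263.0, 245.8] 2372
top lock 0.66 [263.9, 245.7] 312
```

View pics/z2.png

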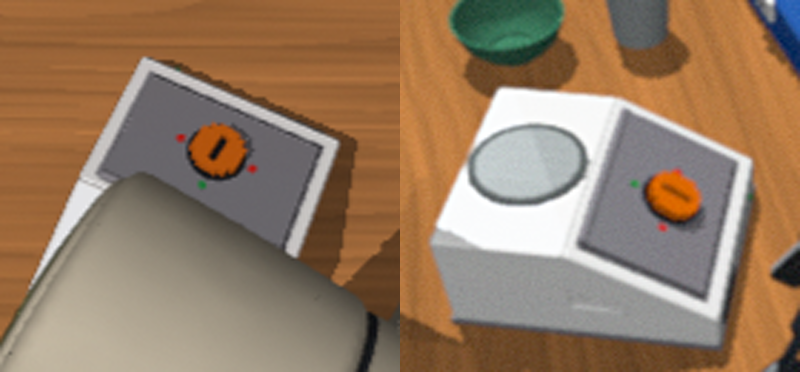

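The hatch is flush with the panel in both views, and the lock is visible at about (215,150) on the left and (672,195) on the right. Now I'll measure the lock and its slot.

```bash
python3 - <<'E'
from h import *
v_off=0.0017
def ray(cam,uv,p0,n):
    c=env.get_calibration(cam);K=c["mtx"];T=np.linalg.inv(c["camera_from_world"])
    d=T[:3,:3]@np.linalg.inv(K)@np.array([uv[0],uv[1],1]);o=T[:3,3];return o+d*((p0-o)@n)/(d@n)
for cam in ["top","side"]:
    d=np.load(f"{cam}2.npy");X=cloud(cam,d);p=cv2.imread(f"pics/{cam}2.png");hsv=cv2.cvtColor(p,cv2.COLOR_BGR2HSV)
    near=(abs(X[...,0]-.525)<.045)&(abs(X[...,1]+.032)<.045)
    ora=((hsv[...,0]<16)&(hsv[...,1]>180)&(p[...,2]>120)&near)
    # remove red dots: largest component
    nl,lab,st,_=cv2.connectedComponentsWithStats(ora.astype(np.uint8));k=1+np.argmax(st[1:,4]);o=lab==k
    cnt=max(cv2.findContours(o.astype(np.uint8),0,1)[0],key=cv2.contourArea);fill=np.zeros(o.shape,np.uint8);cv2.drawContours(fill,[cnt],-1,1,-1)
    slot=(fill>0)&(~o)
    nl,lab,st,cen=cv2.connectedComponentsWithStats(slot.astype(np.uint8));k=1+np.argmax(st[1:,4]);sl=lab==k
    P=X[o&(d>0)];c=np.median(P,0);pl=[]
    kk=np.ones(len(P),bool)
    for i in range(5):
        c=P[kk].mean(0);r=(P-c)@N;kk=abs(r-np.median(r))<.002
    u,s,v=np.linalg.svd(P[kk]-c);n=v[2]*np.sign(v[2,2])
    hN=(c-HINGE)@N;print(cam,"plane n",n.round(3),"N",N.round(3),"lock face off panel model",hN.round(4),o.sum(),sl.sum())
    H=X[near&(hsv[...,1]<60)&(d>0)];print("  hatch off",np.median((H-HINGE)@N))
    p0=HINGE+N*(.017+v_off)
    ce=ray(cam,cen[k],p0,N);e=cv2.fitEllipse(cnt);cd=ray(cam,e[0],p0,N)
    for nm,q in(("slot",ce),("disc",cd)): print("  ",nm,q.round(4),"along S",((q-HINGE)@S).round(4),"Yw",((q-HINGE)@Yw).round(4))
    ys,xs=np.nonzero(sl);Q=np.array([ray(cam,(a,b),p0,N) for a,b in zip(xs,ys)])
    q=np.c_[(Q-ce)@S,(Q-ce)@Yw];w=np.linalg.svd(q-q.mean(0))[2][0];print("  slot dir in (S,Yw)",w*np.sign(w[0]),"ext",np.ptp(q@w),np.ptp(q@[w[1],-w[0]]))
E
```

```text
top plane n [ 0.464 -0.18   0.867] N [ 0.461 -0.194  0.866] lock face off panel model 0.0193 229 24
  hatch off 0.4392685088419303
   slot [ 0.5299 -0.0321  0.0868] along S 0.0548 Yw -0.0014
   disc [ 0.5298 -0.0322  0.0868] along S 0.0548 Yw -0.0013
  slot dir in (S,Yw) [0.99332722 0.11533013] ext 0.022225635506037095 0.005752500920166015Traceback (most recent call last):
  File "<stdin>", line 14, in <module>
    return _wrapfunc(a, 'argmax', axis=axis, out=out, **kwds)
    return bound(*args, **kwds)
ValueError: attempt to get argmax of an empty sequence
```

```bash
python3 - <<'E'
from h import *
def ray(cam,uv,p0,n):
    c=env.get_calibration(cam);K=c["mtx"];T=np.linalg.inv(c["camera_from_world"])
    d=T[:3,:3]@np.linalg.inv(K)@np.array([uv[0],uv[1],1]);o=T[:3,3];return o+d*((p0-o)@n)/(d@n)
cam="side"
d=np.load("side2.npy");X=cloud(cam,d);p=cv2.imread("pics/side2.png");hsv=cv2.cvtColor(p,cv2.COLOR_BGR2HSV)
near=(abs(X[...,0]-.525)<.045)&(abs(X[...,1]+.032)<.045)
o=(hsv[...,0]<16)&(hsv[...,1]>150)&near
nl,lab,st,_=cv2.connectedComponentsWithStats(o.astype(np.uint8));k=1+np.argmax(st[1:,4]);o=lab==k
V=p[...,2].astype(int)
br=o&(V>190)
ys,xs=np.nonzero(o);print(xs.min(),xs.max(),ys.min(),ys.max());print(V[ys.min()-1:ys.max()+2,xs.min()-1:xs.max()+2])
P=X[br];c=P.mean(0);kk=np.ones(len(P),bool)
for i in range(5):
    c=P[kk].mean(0);r=(P-c)@N;kk=abs(r-np.median(r))<.002
print("off",(c-HINGE)@N,"centre S",(c-HINGE)@S,(c-HINGE)@Yw)
E
```

```text
236 254 214 232
[[129 126 131 125 127 129 133 141 136 132 150 162 157 141 131 127 129 123
  128 129 129]
 [129 130 129 127 132 145 164 182 175 168 191 211 197 168 130 127 127 135
  127 126 128]
 [132 125 119 128 149 178 199 211 210 204 214 220 216 187 147 127 126 126
  124 127 125]
 [127 121 104 124 175 214 220 223 224 223 218 222 218 206 179 156 137 125
  126 128 133]
 [126 105  91 150 208 221 225 219 221 220 219 220 217 222 211 197 174 153
  131 128 121]
 [100  84 122 187 221 221 212 204 211 216 220 222 220 220 222 219 208 192
  159 130 127]
 [ 81  76 139 202 227 225 196 172 175 190 206 212 220 219 219 221 223 213
  178 137 124]
 [ 70  92 158 199 222 223 192 160 148 157 168 197 210 222 222 219 219 216
  189 149 130]
 [ 58  95 157 187 216 220 211 186 164 148 145 158 186 200 216 218 221 219
  209 171 139]
 [ 57  93 155 192 217 219 220 218 200 179 156 143 154 172 193 213 218 221
  219 196 157]
 [ 60  84 141 174 198 211 221 223 216 209 195 173 153 148 158 181 202 219
  220 202 163]
 [ 67  87 131 146 172 200 219 219 222 222 218 207 189 170 147 149 179 205
  220 208 172]
 [ 80  78 103 13
[... 160 characters left out ...]
]
 [115  76  50  91 136 155 173 194 215 220 220 221 222 219 221 221 224 228
  219 175 126]
 [128 100  58  67 111 127 147 164 186 207 216 219 222 214 221 222 220 221
  204 146  93]
 [128 114  79  52  64 103 124 136 148 170 198 209 218 216 213 217 215 196
  165  97  76]
 [130 127 116  71  38  55  81 108 125 142 158 172 193 189 184 186 180 136
  102  69  81]
 [130 130 130 112  75  45  33  58  90 125 131 143 149 146 143 140 119  80
   63  72  93]
 [127 132 128 130 115  92  59  41  37  67  96 107  99 104 112  86  63  55
   63  82  85]
 [126 128 131 127 131 120 116  95  68  42  49  56  38  42  52  54  58  69
   80  83  88]]
off 0.01800839002481754 centre S 0.056690107925684075 0.001364394265275509
```

```bash
python3 - <<'E'
from h import *
def ray(cam,uv,p0,n):
    c=env.get_calibration(cam);K=c["mtx"];T=np.linalg.inv(c["camera_from_world"])
    d=T[:3,:3]@np.linalg.inv(K)@np.array([uv[0],uv[1],1]);o=T[:3,3];return o+d*((p0-o)@n)/(d@n)
p=cv2.imread("pics/side2.png")[...,2].astype(float)
p0=HINGE+N*.0187
pts=[];w=[]
for r in range(217,228):
    for c in range(239,253):
        g=max(0,205-p[r,c])
        if g>0 and abs((r-213)-(6.3+(c-235-7)*.72))<2.3 : pts.append(ray("side",(c,r),p0,N));w.append(g)
pts=np.array(pts);w=np.array(w);q=np.c_[(pts-HINGE)@S,(pts-HINGE)@Yw];m=(q*w[:,None]).sum(0)/w.sum();C=((q-m)*w[:,None]).T@(q-m);ev,V=np.linalg.eigh(C);print(m,V[:,1],np.sqrt(ev/w.sum()),len(w))
# stand grasp
a=np.radians(-25.6);y=-np.array([np.cos(a),np.sin(a),0])
rel(frame(-Zz,y),np.array([.5677,-.290,.150]))
E
```

```text
[0.05616547 0.0015833 ] [-0.99240057 -0.12304922] [0.00209963 0.00680649] 38
rot [ 0.0443 -0.0107 -0.5179] 29.8 t [-0.0024 -0.0396 -0.038 ] 0.0549
```

step_arm(
  moves=[
    [[0.044,-0.011,-0.518,-0.002,-0.0396,-0.038,1],[0.044,-0.011,-0.518,-0.002,-0.0396,-0.038,1],[0.044,-0.011,-0.518,-0.002,-0.0396,-0.038,1],[0.044,-0.011,-0.518,-0.002,-0.0396,-0.038,1],[0.044,-0.011,-0.518,-0.002,-0.0396,-0.038,1],[0.044,-0.011,-0.518,-0.002,-0.0396,-0.038,1]],
  ],
)

```text
clock: 5.1
tcp_pos: [0.5678, -0.2891, 0.1507]
orientation: [0.598, -0.377, 0.598, 0.377]
wrist_force: [0.6, -0.2, -0.2]
finger_gap: 0.0858
```

```bash
cat >> h.py <<'E'
def wray(uv):
    c=env.get_calibration("wrist");K=c["mtx"];x=(uv[0]-K[0,2])/K[0,0];y=(uv[1]-K[1,2])/K[1,1];r=np.hypot(x,y)
    d=np.array([np.sin(r)*x/r,np.sin(r)*y/r,np.cos(r)]);T=c["T_tool_cam"];return T[:3,3],T[:3,:3]@d
def wpix(Pt): # tool coords -> pixel
    c=env.get_calibration("wrist");K=c["mtx"];T=np.linalg.inv(c["T_tool_cam"]);p=T[:3,:3]@Pt+T[:3,3]
    th=np.arctan2(np.hypot(p[0],p[1]),p[2]);k=th/np.hypot(p[0],p[1]);return np.array([p[0]*k*K[0,0]+K[0,2],p[1]*k*K[1,1]+K[1,2]])
def wcloud(d,s):
    c=env.get_calibration("wrist");K=c["mtx"];v,u=np.mgrid[:420,:560];x=(u-K[0,2])/K[0,0];y=(v-K[1,2])/K[1,1];r=np.hypot(x,y)+1e-9
    t=np.tan(np.minimum(r,1.5));P=np.stack([t*x/r*d,t*y/r*d,d],-1);T=c["T_tool_cam"];P=P@T[:3,:3].T+T[:3,3]
    return P, P@Rq(s['orientation']).as_matrix().T+s['tcp_pos']
E
python3 - <<'E'
from h import *
s=env.get_state();print(s['clock'],s['tcp_pos'],s['joint_pos'].round(3));print(Rq(s['orientation']).as_matrix().round(3))
p,d=env.read_camera("wrist");cv2.imwrite("pics/w3.png",p[:,:,::-1]);np.save("w3.npy",d)
Pt,Pw=wcloud(d,s)
hsv=cv2.cvtColor(p,cv2.COLOR_RGB2HSV);near=(abs(Pw[...,0]-.568)<.06)&(abs(Pw[...,1]+.29)<.06)
yel=(hsv[...,0]>20)&(hsv[...,0]<33)&(hsv[...,1]>150)&near
Q=Pw[yel];t=Q[Q[:,2]>np.percentile(Q[:,2],95)-.006];print(len(Q),len(t),np.median(t,0),cv2.minAreaRect(t[:,:2].astype(np.float32)))
St=Pw[near&(Pw[...,2]>.030)&(Pw[...,2]<.042)&~yel];print(cv2.minAreaRect(St[:,:2].astype(np.float32)),np.median(St[:,2]))
tt=Pt[yel];tt=tt[Q[:,2]>np.percentile(Q[:,2],95)-.006];print("tool",tt.min(0),tt.max(0))
E
```

```text
5.1 [ 0.56777837 -0.28911271  0.15070338] [-0.597  0.471  0.054  1.154  0.    -0.152]
[[-0.    -0.903  0.431]
 [ 0.     0.431  0.903]
 [-1.     0.     0.   ]]
1252 956 [ 0.56701246 -0.28814844  0.08335719] ((0.5575713515281677, -0.3105565309524536), (0.06286797672510147, 0.029856247827410698), 64.61972045898438)
((0.5685814619064331, -0.2887740731239319), (0.05037694424390793, 0.07721404731273651), 63.92984390258789) 0.03553014219854198
tool [-0.04379886 -0.0149172  -0.05520026] [0.07181749 0.01494481 0.00766065]
```

View pics/w3.png

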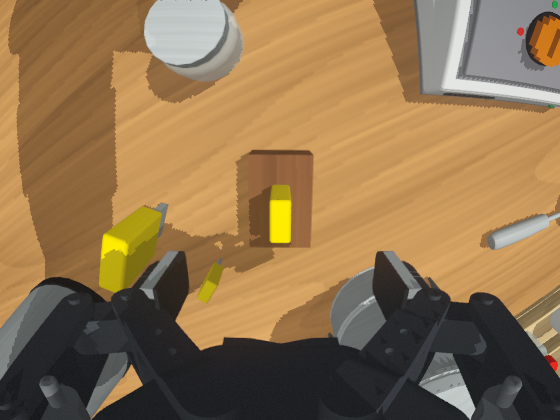

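The stand is centred at (280,199) and the key handle at (280,215). Both sit midway between the open fingers and line up with the tool axes. I'll descend and grip.

step_arm(
  moves=[
    [[0,0,0,0.03,0,0,1],[0,0,0,0.06,0,0,1],[0,0,0,0.085,0,0,1],[0,0,0,0.0945,0,0,1],[0,0,0,0.0945,0,0,0.5],[0,0,0,0.0945,0,0,0],[0,0,0,0.0945,0,0,0],[0,0,0,0.0945,0,0,0],[0,0,0,0.0945,0,0,0],[0,0,0,0.0945,0,0,0]],
  ],
  force=60,
)

```text
clock: 6.15
tcp_pos: [0.5692, -0.2902, 0.0573]
orientation: [0.598, -0.378, 0.598, 0.376]
wrist_force: [0.1, 0.4, 4.0]
finger_gap: 0.0132
```

step_arm(
  moves=[
    [[0,0,0,-0.03,0,0,0],[0,0,0,-0.07,0,0,0],[0,0,0,-0.11,0,0,0],[0,0,0,-0.14,0,0,0],[0,0,0,-0.14,0,0,0]],
  ],
)

```text
clock: 6.65
tcp_pos: [0.5711, -0.2915, 0.2031]
orientation: [0.6, -0.381, 0.596, 0.373]
wrist_force: [0.5, -0.0, 0.0]
finger_gap: 0.0134
```

```bash
python3 - <<'E'
from h import *
s=env.get_state();print(s['clock'],s['tcp_pos'],s['wrist_force'],s['finger_gap']);print(Rq(s['orientation']).as_matrix().round(3))
p,d=env.read_camera("wrist");cv2.imwrite("pics/w4.png",p[:,:,::-1]);np.save("w4.npy",d)
Pt,Pw=wcloud(d,s)
hsv=cv2.cvtColor(p,cv2.COLOR_RGB2HSV)
yel=(hsv[...,0]>20)&(hsv[...,0]<33)&(hsv[...,1]>130)&(abs(Pt[...,1])<.04)&(abs(Pt[...,2])<.03)&(abs(Pt[...,0])<.08)
t=Pt[yel];print(len(t),np.percentile(t,[1,50,99],axis=0).round(4))
print(wpix(np.array([.0493,.0017,0])))
q,_=env.read_camera("side");cv2.imwrite("pics/s4.png",q[:,:,::-1])
b=cv2.resize(p[190:330,200:360],None,fx=4,fy=4,interpolation=2);cv2.imwrite("pics/w4z.png",b[:,:,::-1])
E
```

```text
6.65 [ 0.57109727 -0.29152944  0.2031105 ] [ 0.49535937 -0.01168679  0.01935477] 0.01337768648251301
[[ 0.01  -0.902  0.431]
 [-0.006  0.431  0.902]
 [-1.    -0.012 -0.002]]
3694 [[-0.0274 -0.0127 -0.006 ]
 [-0.0257  0.0108  0.0006]
 [ 0.0172  0.0165  0.0076]]
[279.06668196 228.34174378]
```

View pics/w4.png

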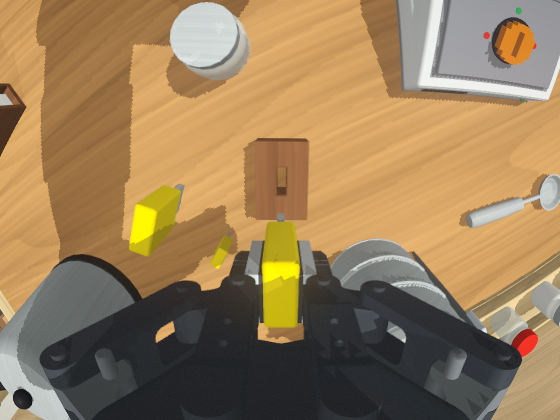

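View pics/w4z.png

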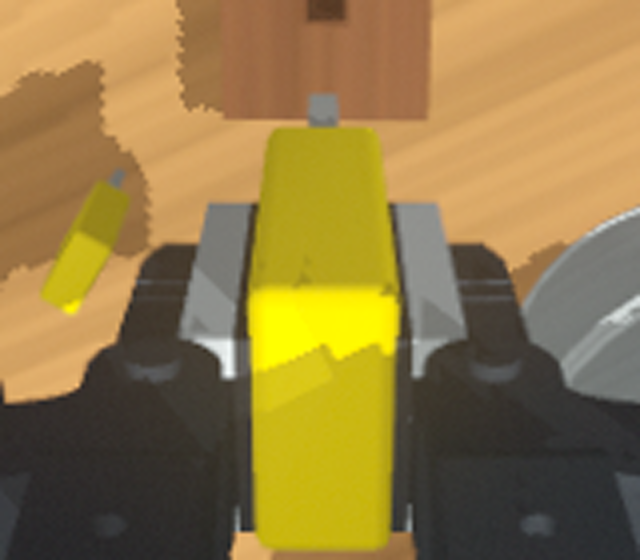

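View pics/s4.png

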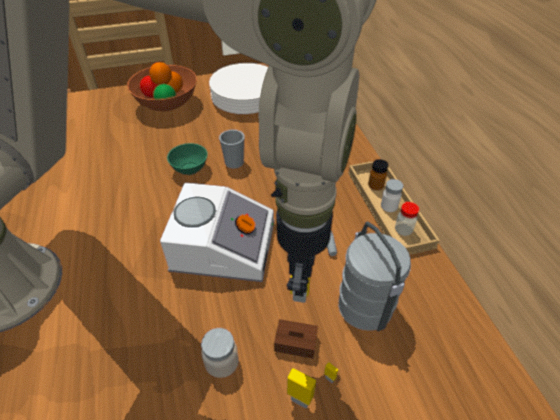

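```bash
cat >> h.py <<'E'
LS,LY,LN,LA=.0555,0.0,.0107,.12
KT=np.array([.0493,.0018,0])
def slot(): return HINGE+LS*S+LY*Yw+LN*N
def ins(clear,turn=0,ky=0):
    a=LA+turn;y=-(np.cos(a)*S+np.sin(a)*Yw);F=frame(-N,y)
    return F,slot()+clear*N-F@KT
E
python3 - <<'E'
from h import *
print(wpix(np.array([.0493,.0112,0])),wpix(np.array([.0493,.0112-.019,0])))
s=env.get_state();print(s['tcp_pos'])
F,p=ins(.045);print(p,F.round(3));rel(F,p)
E
```

```text
[279.0295247  212.96130776] [279.10272627 243.20819275]
[ 0.56922932 -0.29025137  0.19802919]
[ 0.57101428 -0.05125037  0.16028739] [[-0.461 -0.746  0.481]
 [ 0.194  0.444  0.875]
 [-0.866  0.496 -0.06 ]]
rot [0.0715 0.0433 0.526 ] 30.5 t [0.0372 0.1015 0.2165] 0.242
```

step_arm(
  moves=[
    [[0,0,0,-0.01,0.02,0.043,0],[0,0,0,-0.01,0.04,0.086,0],[0,0,0,-0.01,0.06,0.13,0],[0,0,0.1,0,0.08,0.173,0],[0.02,0.01,0.2,0.01,0.1015,0.2165,0],[0.05,0.03,0.35,0.02,0.1015,0.2165,0],[0.0715,0.0433,0.526,0.0372,0.1015,0.2165,0],[0.0715,0.0433,0.526,0.0372,0.1015,0.2165,0],[0.0715,0.0433,0.526,0.0372,0.1015,0.2165,0],[0.0715,0.0433,0.526,0.0372,0.1015,0.2165,0],[0.0715,0.0433,0.526,0.0372,0.1015,0.2165,0]],
  ],
)

```text
clock: 7.85
tcp_pos: [0.571, -0.0512, 0.1622]
orientation: [0.482, -0.198, 0.7, 0.488]
wrist_force: [-0.3, -0.2, -0.5]
finger_gap: 0.013
```

```bash
python3 - <<'E'
from h import *
s=env.get_state();print(s['clock'],s['tcp_pos'],s['joint_pos'].round(3),s['wrist_force'])
F,p=ins(.045);rel(F,p)
q,d=env.read_camera("wrist");cv2.imwrite("pics/w5.png",q[:,:,::-1]);np.save("w5.npy",d)
b=cv2.resize(q[130:330,180:380],None,fx=3,fy=3,interpolation=2);cv2.imwrite("pics/w5z.png",b[:,:,::-1])
R0=Rq(s['orientation']).as_matrix()
c=slot()+.008*N
print("slot mouth px",wpix(R0.T@(c-s['tcp_pos'])),"ends",[wpix(R0.T@(c+k*.013*(np.cos(LA)*S+np.sin(LA)*Yw)-s['tcp_pos'])).round(1) for k in(1,-1)])
for c in ["side","top"]:
    q,d=env.read_camera(c);cv2.imwrite(f"pics/{c}5.png",q[:,:,::-1])
a=cv2.imread("pics/top5.png")[190:290,200:330];b=cv2.imread("pics/side5.png")[160:260,180:310]
cv2.imwrite("pics/z5.png",np.vstack([cv2.resize(x,None,fx=3,fy=3,interpolation=2) for x in(a,b)]))
E
```

```text
7.85 [ 0.57101206 -0.05117974  0.16220022] [-0.264  0.789  0.5    1.798  0.067  0.237] [-0.30402462 -0.21661034 -0.46340441]
rot [0.0004 0.0008 0.0037] 0.2 t [ 0.0016 -0.001   0.0001] 0.0019
slot mouth px [279.03417839 210.20474739] ends [array([279.1, 227.6]), array([279. , 192.3])]
```

View pics/w5z.png

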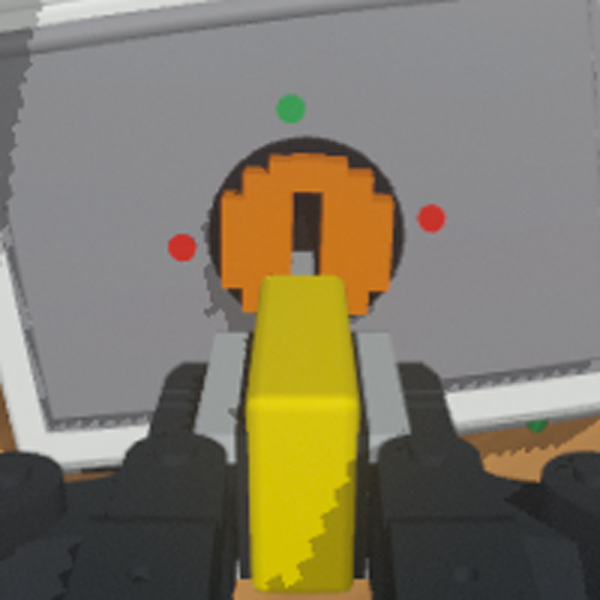

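View pics/z5.png

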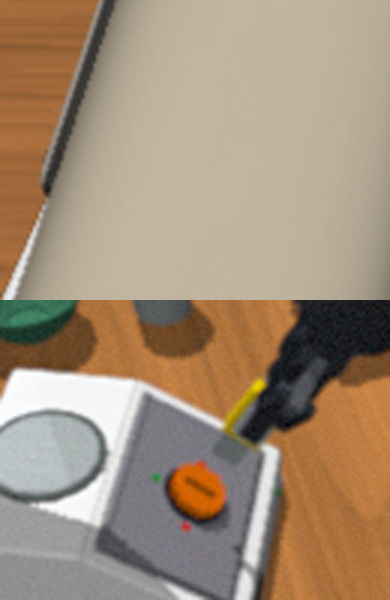

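The wrist view shows the slot at zoom column ~307 against the blade at ~302, about 1 mm off sideways and aligned in angle. I'll correct for that and insert.

```bash
sed -i 's/^LS,LY.*/LS,LY,LN,LA=.0563,-.0009,.0107,.12/' h.py; python3 - <<'E'
from h import *
for c in (.03,.012,0): F,p=ins(c);rel(F,p)
E
```

```text
rot [0.0004 0.0011 0.0048] 0.3 t [ 0.0174 -0.0019  0.001 ] 0.0176
rot [0.0004 0.0011 0.0048] 0.3 t [ 0.0354 -0.0018  0.001 ] 0.0355
rot [0.0004 0.0011 0.0048] 0.3 t [ 0.0474 -0.0017  0.001 ] 0.0475
```

step_arm(
  moves=[
    [[0,0.001,0.005,0.012,-0.0019,0.001,0],[0,0.001,0.005,0.022,-0.0019,0.001,0],[0,0.001,0.005,0.03,-0.0019,0.001,0],[0,0.001,0.005,0.036,-0.0019,0.001,0],[0,0.001,0.005,0.04,-0.0018,0.001,0],[0,0.001,0.005,0.043,-0.0018,0.001,0],[0,0.001,0.005,0.045,-0.0018,0.001,0],[0,0.001,0.005,0.0465,-0.0018,0.001,0],[0,0.001,0.005,0.0465,-0.0018,0.001,0]],
  ],
)

```text
clock: 8.9
tcp_pos: [0.5518, -0.0421, 0.1216]
orientation: [0.48, -0.197, 0.701, 0.489]
wrist_force: [-0.6, 1.0, -0.5]
finger_gap: 0.0133
```

```bash
python3 - <<'E'
from h import *
s=env.get_state();print(s['clock'],s['tcp_pos'],s['wrist_force'],s['ft_torque'],s['finger_gap'])
F,p=ins(0);rel(F,p)
q,d=env.read_camera("wrist");b=cv2.resize(q[130:330,180:380],None,fx=3,fy=3,interpolation=2);cv2.imwrite("pics/w6z.png",b[:,:,::-1])
q,d=env.read_camera("side");b=cv2.resize(q[160:260,180:330],None,fx=4,fy=4,interpolation=2);cv2.imwrite("pics/s6z.png",b[:,:,::-1])
E
```

```text
8.9 [ 0.55176202 -0.04214594  0.12157206] [-0.63136215  0.9926376  -0.48008797] [-0.23188771 -0.44111534 -0.06616089] 0.013269084089582382
rot [ 0.0004  0.0001 -0.0003] 0.0 t [ 0.0008  0.0001 -0.    ] 0.0008
```

View pics/w6z.png

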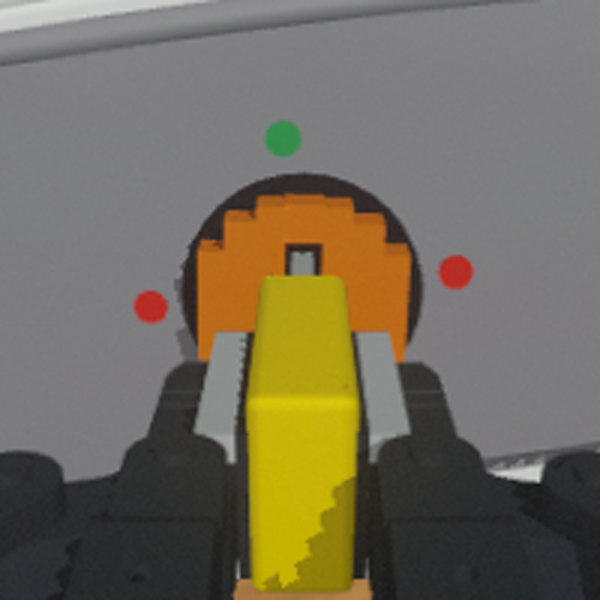

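View pics/s6z.png

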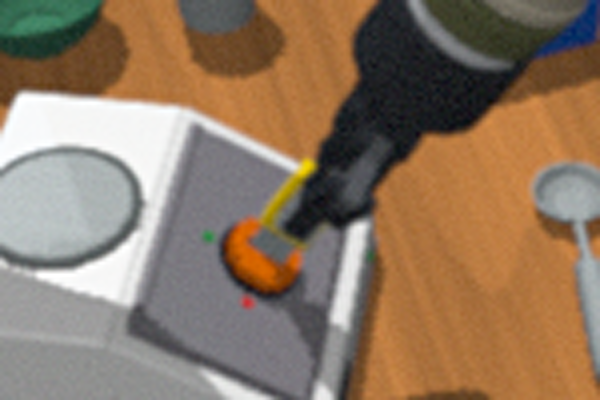

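The blade at (303,262) sits centred in the slot opening. I'll press a little further to feel the floor.

step_arm(
  moves=[
    [[0,0,0,0.001,0,0,0],[0,0,0,0.002,0,0,0],[0,0,0,0.003,0,0,0],[0,0,0,0.003,0,0,0]],
  ],
)

```text
clock: 9.4
tcp_pos: [0.5515, -0.042, 0.1208]
orientation: [0.482, -0.198, 0.7, 0.489]
wrist_force: [3.3, -0.6, 8.1]
finger_gap: 0.0135
```

```bash
python3 - <<'E'
from h import *
s=env.get_state();print(s['wrist_force'],s['ft_torque'],s['joint_pos'].round(3))
F,p=ins(0);rel(F,p)
E
```

```text
[ 3.33671221 -0.61499406  8.11467904] [-0.07142523 -0.12289058  0.03484016] [-0.258  0.763  0.348  1.672  0.07   0.242]
rot [0.0005 0.001  0.0033] 0.2 t [-0.      0.0003 -0.    ] 0.0003
```

```bash
python3 - <<'E'
from h import *
for t in np.arange(.14,1.75,.14): F,p=ins(.0003,t);rel(F,p)
E
```

```text
rot [0.1405 0.0012 0.0032] 8.1 t [-0.0003  0.0003 -0.0003] 0.0005
rot [0.2805 0.0015 0.0031] 16.1 t [-0.0003  0.0004 -0.0005] 0.0007
rot [0.4205 0.0017 0.003 ] 24.1 t [-0.0003  0.0004 -0.0008] 0.0009
rot [0.5605 0.0019 0.0029] 32.1 t [-0.0003  0.0006 -0.001 ] 0.0012
rot [0.7005 0.0021 0.0028] 40.1 t [-0.0003  0.0007 -0.0012] 0.0014
rot [0.8405 0.0023 0.0026] 48.2 t [-0.0003  0.0009 -0.0014] 0.0017
rot [0.9805 0.0025 0.0025] 56.2 t [-0.0003  0.0011 -0.0015] 0.0019
rot [1.1205 0.0027 0.0024] 64.2 t [-0.0003  0.0013 -0.0017] 0.0021
rot [1.2605 0.0029 0.0022] 72.2 t [-0.0003  0.0015 -0.0017] 0.0023
rot [1.4005 0.0031 0.002 ] 80.2 t [-0.0003  0.0018 -0.0018] 0.0026
rot [1.5405 0.0033 0.0018] 88.3 t [-0.0003  0.002  -0.0018] 0.0028
rot [1.6805e+00 3.5000e-03 1.6000e-03] 96.3 t [-0.0003  0.0023 -0.0018] 0.0029
```

step_arm(
  moves=[
    [[0.14,0.001,0.003,0.0003,0.0003,-0.0003,0],[0.28,0.001,0.003,0.0003,0.0004,-0.0005,0],[0.42,0.002,0.003,0.0003,0.0004,-0.0008,0],[0.56,0.002,0.003,0.0003,0.0006,-0.001,0],[0.7,0.002,0.003,0.0003,0.0007,-0.0012,0],[0.84,0.002,0.003,0.0003,0.0009,-0.0014,0],[0.98,0.003,0.003,0.0003,0.0011,-0.0015,0],[1.12,0.003,0.002,0.0003,0.0013,-0.0017,0],[1.26,0.003,0.002,0.0003,0.0015,-0.0017,0],[1.4,0.003,0.002,0.0003,0.0018,-0.0018,0],[1.45,0.003,0.002,0.0003,0.002,-0.0018,0],[1.45,0.003,0.002,0.0003,0.002,-0.0018,0]],
  ],
)

```text
clock: 10.6
tcp_pos: [0.5495, -0.0429, 0.1219]
orientation: [0.491, 0.171, 0.849, -0.099]
wrist_force: [1.7, -0.8, 2.7]
finger_gap: 0.0132
```

```bash
cat > chk.py <<'E'
from h import *
import sys
s=env.get_state();R0=Rq(s['orientation']).as_matrix();print(s['clock'],"F tool",(R0.T@s['wrist_force']).round(2),"M tool",(R0.T@s['ft_torque']).round(3),s['joint_pos'].round(3),s['finger_gap'])
y=-R0[:,1];print("tool angle",np.arctan2(y@Yw,y@S),"tip rel slot (S,Y,N)",[float(((s['tcp_pos']+R0@KT)-slot())@v) for v in (S,Yw,N)])
E
python3 chk.py
```

```text
10.6 F tool [-3.31 -0.04  0.25] M tool [-0.011 -0.598  0.004] [-0.26   0.76   0.345  1.673  0.069  1.69 ] 0.013154960534513737
tool angle 1.5695029242286789 tip rel slot (S,Y,N) [0.0002337701510474532, -5.266515318222013e-05, 0.00018362626859200426]
```

step_arm(
  moves=[
    [[0.06,0,0,0.0003,0,0,0],[0.12,0,0,0.0003,0.0002,0,0],[0.17,0,0,0.0003,0.0003,0,0],[0.17,0,0,0.0003,0.0003,0,0]],
  ],
)

```text
clock: 11.0
tcp_pos: [0.5493, -0.0427, 0.122]
orientation: [0.475, 0.212, 0.837, -0.17]
wrist_force: [0.7, -2.1, 2.7]
finger_gap: 0.0136
```

```bash
python3 chk.py
```

```text
11.0 F tool [-3.04 -1.66  0.23] M tool [-0.036 -0.27  -0.199] [-0.26   0.76   0.344  1.673  0.069  1.859] 0.013630798226881485
tool angle 1.738467153128975 tip rel slot (S,Y,N) [0.0003348523660237035, -0.00010912254523037355, 0.00017511907020323513]
```

step_arm(
  moves=[
    [[0.06,0,0,0.0003,0,0,0],[0.1,0,0,0.0003,0.0002,0,0],[0.1,0,0,0.0003,0.0002,0,0]],
  ],
)

```text
clock: 11.3
tcp_pos: [0.5493, -0.0426, 0.1221]
orientation: [0.464, 0.235, 0.828, -0.211]
wrist_force: [0.7, -1.4, 3.9]
finger_gap: 0.0136
```

```bash
python3 chk.py; python3 - <<'E'
from h import *
q,d=env.read_camera("wrist");b=cv2.resize(q[130:330,180:380],None,fx=3,fy=3,interpolation=2);cv2.imwrite("pics/w7z.png",b[:,:,::-1])
E
```

```text
11.3 F tool [-3.99 -1.17 -0.63] M tool [-0.375 -0.235 -0.319] [-0.26   0.759  0.344  1.673  0.069  1.957] 0.013561067574768418
tool angle 1.8360965054844016 tip rel slot (S,Y,N) [0.00039460481375348425, -8.572617807624182e-05, 0.00019889346475739225]
```

View pics/w7z.png

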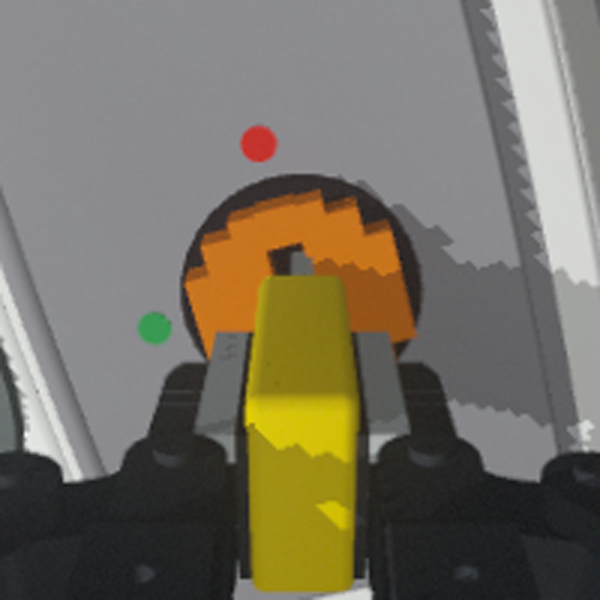

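The reaction torque rose to 0.375 N m and the slot now points at the red dot (258,143), so the lock is at its stop. I'll relax the twist and withdraw.

step_arm(
  moves=[
    [[-0.1,0,0,0,0,0,0],[-0.22,0,0,0,-0.0003,0,0],[-0.22,0,0,0,-0.0003,0,0],[-0.22,0,0,-0.005,-0.0003,0,0],[-0.22,0,0,-0.015,-0.0003,0,0],[-0.22,0,0,-0.035,-0.0003,0,0],[-0.22,0,0,-0.06,-0.0003,0,0],[-0.22,0,0,-0.08,-0.0003,0,0],[-0.22,0,0,-0.08,-0.0003,0,0]],
  ],
)

```text
clock: 12.25
tcp_pos: [0.5873, -0.0589, 0.1931]
orientation: [0.488, 0.183, 0.845, -0.119]
wrist_force: [0.1, 0.1, -0.8]
finger_gap: 0.0135
```

```bash
python3 chk.py; python3 - <<'E'
from h import *
s=env.get_state()
q,d=env.read_camera("wrist");b=cv2.resize(q[90:330,160:400],None,fx=2.5,fy=2.5,interpolation=2);cv2.imwrite("pics/w8z.png",b[:,:,::-1])
Pt,Pw=wcloud(d,s)
hsv=cv2.cvtColor(q,cv2.COLOR_RGB2HSV)
yel=(hsv[...,0]>20)&(hsv[...,0]<33)&(hsv[...,1]>130)&(abs(Pt[...,1])<.04)&(abs(Pt[...,2])<.03)&(abs(Pt[...,0])<.08)
t=Pt[yel];print(len(t),np.percentile(t,[1,50,99],axis=0).round(4))
a=np.radians(-25.9);y=-np.array([np.cos(a),np.sin(a),0]);F=frame(-Zz,y)
rel(F,np.array([.568,-.289,.036+.020])-F@KT)
E
```

```text
12.25 F tool [0.66 0.19 0.41] M tool [ 0.003 -0.547  0.005] [-0.268  0.823  0.642  1.904  0.065  1.731] 0.013495509392221158
tool angle 1.6171407725402032 tip rel slot (S,Y,N) [0.000540241521163394, 4.388091494580757e-05, 0.08237287826185653]
3649 [[-0.0276 -0.0117 -0.0065]
 [-0.0259  0.0116  0.0001]
 [ 0.017   0.0174  0.0069]]
rot [-1.5252 -0.4268 -0.3864] 93.4 t [ 0.0381 -0.2145  0.1172] 0.2473
```

View pics/w8z.png

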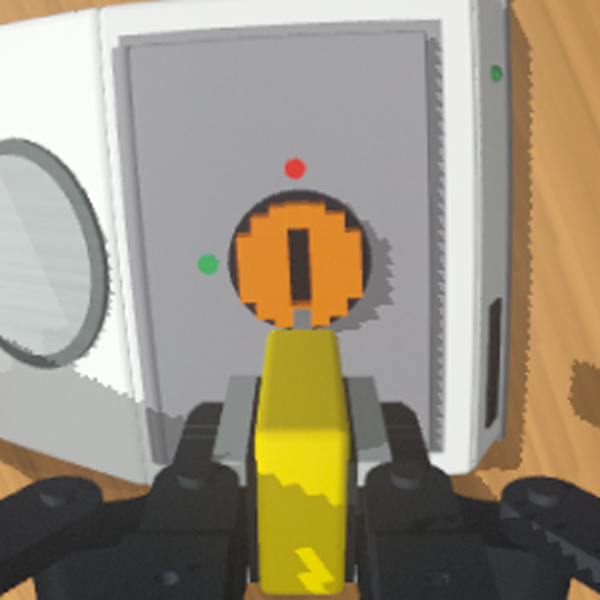

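The slot at (299,263) is in line with the red dot (294,168), so the lock is turned and the hatch flush. Now I'll carry the key back.

```bash
sed -i 's/^KT=.*/KT=np.array([.0493,.0024,0])/' h.py; cat > st.py <<'E'
from h import *
a=np.radians(-25.9);y=-np.array([np.cos(a),np.sin(a),0]);F=frame(-Zz,y)
H=np.array([.568,-.2893,.036])
E
python3 - <<'E'
from st import *
rel(F,np.array([.575,-.10,.215]))
E
```

```text
rot [-1.5252 -0.4268 -0.3864] 93.4 t [-0.023  -0.0429 -0.005 ] 0.0489
```

step_arm(
  moves=[
    [[-0.14,-0.04,-0.035,-0.023,-0.02,0,0],[-0.28,-0.08,-0.07,-0.023,-0.043,-0.005,0],[-0.42,-0.12,-0.105,-0.023,-0.043,-0.005,0],[-0.56,-0.157,-0.142,-0.023,-0.043,-0.005,0],[-0.7,-0.196,-0.177,-0.023,-0.043,-0.005,0],[-0.84,-0.235,-0.213,-0.023,-0.043,-0.005,0],[-0.98,-0.274,-0.248,-0.023,-0.043,-0.005,0],[-1.12,-0.313,-0.284,-0.023,-0.043,-0.005,0],[-1.26,-0.353,-0.319,-0.023,-0.043,-0.005,0],[-1.4,-0.392,-0.355,-0.023,-0.043,-0.005,0],[-1.525,-0.427,-0.386,-0.023,-0.043,-0.005,0],[-1.525,-0.427,-0.386,-0.023,-0.043,-0.005,0]],
  ],
)

```text
clock: 13.5
tcp_pos: [0.5728, -0.0996, 0.2142]
orientation: [0.599, -0.374, 0.6, 0.375]
wrist_force: [-0.4, 0.3, -0.2]
finger_gap: 0.0132
```

```bash
python3 - <<'E'
from st import *
s=env.get_state();print(s['clock'],s['tcp_pos'],s['joint_pos'].round(3))
rel(F,H+[0,0,.035]-F@KT)
E
```

```text
13.5 [ 0.57284799 -0.09962756  0.21417918] [-3.100e-01  3.360e-01  9.000e-03  1.245e+00  1.000e-03  1.430e-01]
rot [-0.0012  0.0003 -0.0014] 0.1 t [ 0.0937 -0.0812 -0.1727] 0.2126
```

step_arm(
  moves=[
    [[0,0,-0.001,0.01,-0.02,-0.043,0],[0,0,-0.001,0.02,-0.04,-0.086,0],[0,0,-0.001,0.03,-0.06,-0.129,0],[0,0,-0.001,0.05,-0.081,-0.1727,0],[0,0,-0.001,0.075,-0.0812,-0.1727,0],[0,0,-0.001,0.0937,-0.0812,-0.1727,0],[0,0,-0.001,0.0937,-0.0812,-0.1727,0],[0,0,-0.001,0.0937,-0.0812,-0.1727,0]],
  ],
)

```text
clock: 14.3
tcp_pos: [0.5696, -0.2897, 0.1194]
orientation: [0.599, -0.373, 0.6, 0.375]
wrist_force: [0.2, -0.8, 0.2]
finger_gap: 0.0137
```

```bash
python3 - <<'E'
from st import *
s=env.get_state();print(s['clock'],s['tcp_pos'])
rel(F,H+[0,0,.035]-F@KT)
R0=Rq(s['orientation']).as_matrix()
f=lambda P:wpix(R0.T@(P-s['tcp_pos'])).round(1)
ax=-y;py=np.cross(Zz,ax)
print("hole px",f(H),"ends",[f(H+k*.0135*ax) for k in(1,-1)],"stand corners",[f(H+a*.038*ax+b*.025*py) for a in(1,-1) for b in(1,-1)],"tip",wpix(KT+[0,.0095,0]),wpix(KT-[0,.0095,0]))
q,d=env.read_camera("wrist");cv2.imwrite("pics/w9z.png",cv2.resize(q[90:290,180:380],None,fx=3,fy=3,interpolation=2)[:,:,::-1])
Pt,Pw=wcloud(d,s)
near=(abs(Pw[...,0]-.568)<.06)&(abs(Pw[...,1]+.29)<.06)
St=Pw[near&(Pw[...,2]>.030)&(Pw[...,2]<.042)];print(cv2.minAreaRect(St[:,:2].astype(np.float32)),np.median(St[:,2]))
q,d=env.read_camera("side");cv2.imwrite("pics/s9z.png",cv2.resize(q[240:390,200:400],None,fx=4,fy=4,interpolation=2)[:,:,::-1])
E
```

```text
14.3 [ 0.56961697 -0.28973311  0.11943746]
rot [-0.0028  0.0005 -0.0032] 0.2 t [-0.0009 -0.0008 -0.0003] 0.0012
hole px [278.7 211.9] ends [array([278.8, 230.3]), array([278.6, 192.9])] stand corners [array([313.2, 261.4]), array([244.8, 261.7]), array([315.9, 157.1]), array([241. , 157.4])] tip [279.02462996 211.81633918] [279.09780465 242.13726916]
((0.5643272399902344, -0.28675079345703125), (0.050541505217552185, 0.06777774542570114), 63.93488693237305) 0.03553645607043593
```

View pics/w9z.png

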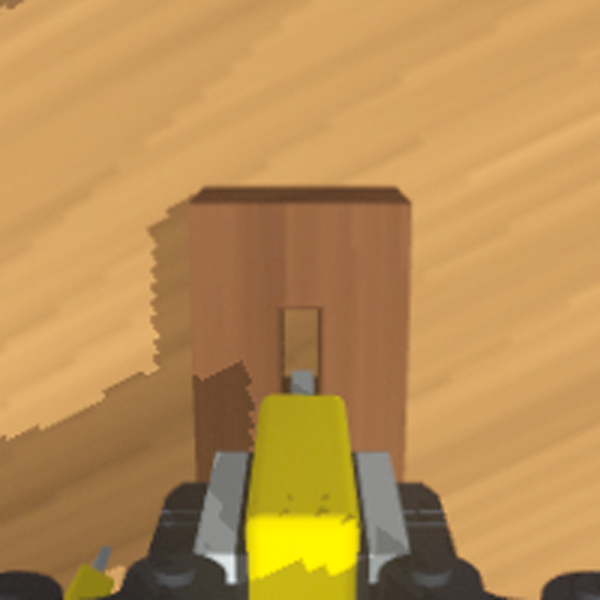

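View pics/s9z.png

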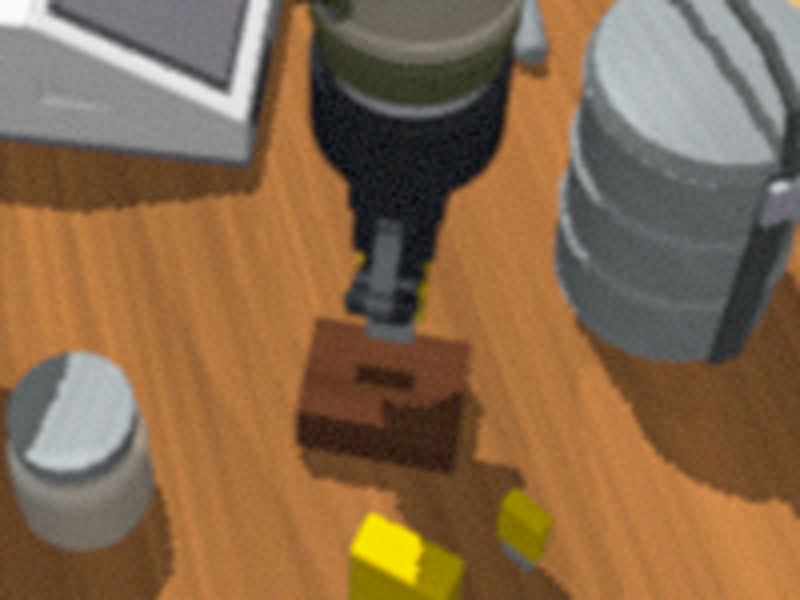

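The pocket spans zoom columns 283–320 (centre 301.5) and the blade is centred at 302.5. The pocket's far edge is within 0.2 px of prediction, so they're aligned. Lowering.

step_arm(
  moves=[
    [[-0.003,0,-0.003,0.015,-0.0003,0,0],[-0.003,0,-0.003,0.028,-0.0003,0,0],[-0.003,0,-0.003,0.036,-0.0003,0,0],[-0.003,0,-0.003,0.042,-0.0003,0,0],[-0.003,0,-0.003,0.048,-0.0003,0,0],[-0.003,0,-0.003,0.054,-0.0003,0,0],[-0.003,0,-0.003,0.059,-0.0003,0,0],[-0.003,0,-0.003,0.0615,-0.0003,0,0],[-0.003,0,-0.003,0.0615,-0.0003,0,0]],
  ],
)

```text
clock: 15.3
tcp_pos: [0.5709, -0.2902, 0.0594]
orientation: [0.6, -0.377, 0.598, 0.375]
wrist_force: [0.2, 0.1, -0.4]
finger_gap: 0.0137
```

```bash
python3 - <<'E'
from st import *
s=env.get_state();print(s['clock'],s['tcp_pos'],s['wrist_force'],s['ft_torque'])
rel(F,H+[0,0,-.028]-F@KT)
q,d=env.read_camera("wrist");cv2.imwrite("pics/w10z.png",cv2.resize(q[90:290,180:380],None,fx=3,fy=3,interpolation=2)[:,:,::-1])
E
```

```text
15.3 [ 0.57091642 -0.29022842  0.05940747] [ 0.18460248  0.08600695 -0.40210243] [ 0.01203443  0.01023428 -0.04347818]
rot [0.0013 0.0001 0.0031] 0.2 t [ 0.0021  0.0006 -0.0004] 0.0022
```

View pics/w10z.png

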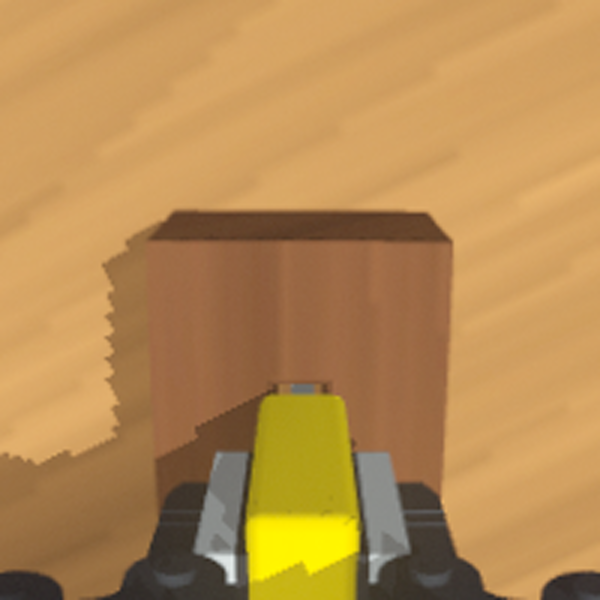

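The blade is centred in the pocket at (303,388) with no side force. I'll lower the last 2 mm and release.

step_arm(
  moves=[
    [[0,0,0,0.0015,0,0,0],[0,0,0,0.0025,0,0,0],[0,0,0,0.0025,0,0,0],[0,0,0,0.002,0,0,0.3],[0,0,0,0.002,0,0,0.6],[0,0,0,0.002,0,0,1],[0,0,0,0.002,0,0,1],[0,0,0,0.002,0,0,1],[0,0,0,-0.02,0,0,1],[0,0,0,-0.06,0,0,1],[0,0,0,-0.1,0,0,1],[0,0,0,-0.12,0,0,1]],
  ],
)

```text
clock: 16.55
tcp_pos: [0.5719, -0.291, 0.1838]
orientation: [0.6, -0.378, 0.598, 0.373]
wrist_force: [-0.4, -0.4, -0.7]
finger_gap: 0.0854
```

```bash
python3 - <<'E'
from st import *
s=env.get_state();print(s['clock'],s['tcp_pos'],s['wrist_force'])
q,d=env.read_camera("wrist");cv2.imwrite("pics/w11.png",q[:,:,::-1])
Pt,Pw=wcloud(d,s);hsv=cv2.cvtColor(q,cv2.COLOR_RGB2HSV);near=(abs(Pw[...,0]-.568)<.045)&(abs(Pw[...,1]+.29)<.045)
yel=(hsv[...,0]>20)&(hsv[...,0]<33)&(hsv[...,1]>150)&near&(Pw[...,2]>.07)&(Pw[...,2]<.1)
print(cv2.minAreaRect(Pw[yel][:,:2].astype(np.float32)),np.median(Pw[yel],0))
St=Pw[near&(Pw[...,2]>.030)&(Pw[...,2]<.042)];print(cv2.minAreaRect(St[:,:2].astype(np.float32)))
q,d=env.read_camera("side");cv2.imwrite("pics/s11.png",q[:,:,::-1])
q,d=env.read_camera("top");cv2.imwrite("pics/t11.png",q[:,:,::-1])
E
```

```text
16.55 [ 0.57193336 -0.29095839  0.18383292] [-0.39981458 -0.40605151 -0.65817631]
((0.5701258182525635, -0.28874877095222473), (0.013632819056510925, 0.029844628646969795), 64.19332885742188) [ 0.56870096 -0.28815876  0.08334038]
((0.568343460559845, -0.2886093556880951), (0.050447139889001846, 0.07588841766119003), 64.12677001953125)
```

View pics/w11.png

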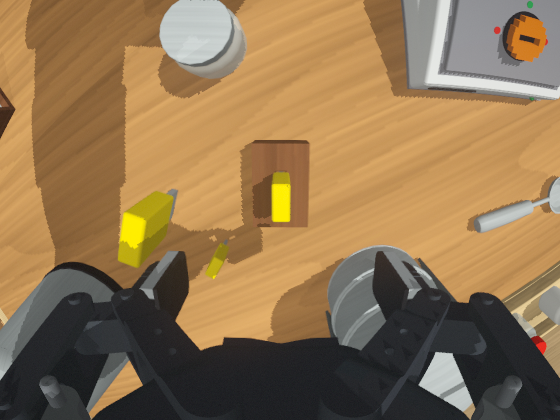

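View pics/s11.png

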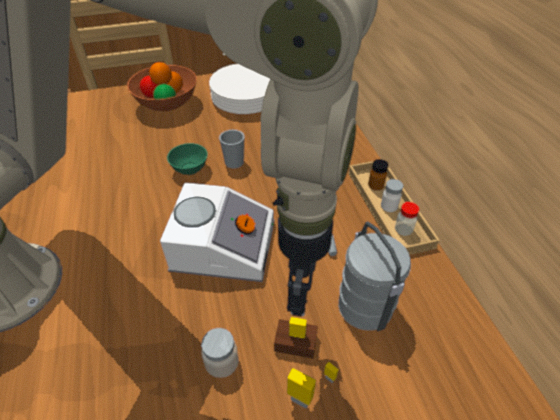

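The key stands in the stand at (281,197) with its top at 83.3 mm, as before the grasp, and 1.8 mm from the stand's centre. The lock slot is level, the hatch is shut, and the bystanders look unmoved. Handing in.

```bash
python3 -c "
from workcell import env
print(env.hand_in()); print(env.get_state()['clock'])"
```

```text
the job is handed in; nothing more can be done
None
the job is handed in; nothing more can be done
```

The job is done and handed in at about 17 s of the 61 s allowed; the hand-in reports no verdict.

**What I did**
- **Hatch:** I pushed it shut with closed fingertips until they met about 16 N of firm contact.
- **Key:** I took the middle-sized key from the stand and seated its blade on the slot floor, at about 9 N.
- **Lock:** I turned it clockwise until the torque on the tool rose to about 0.38 N m, which marks the stop.
- **Return:** I put the key back in the stand, blade down, let go and lifted the open gripper clear.

**Last checks**
- **Lock and hatch:** the slot lines up with the red dots and the hatch is flush with the panel. I judged both by eye; the joint angles can't be read.
- **Key in the stand:** it stands upright. Its top is at 83.3 mm, as before I picked it up, and it sits about 2 mm from the stand's centre (8 mm allowed).
- **Gripper:** it touches nothing, with wrist force under 1 N.
- **Bystanders:** those in view look unmoved in the last wrist and side pictures. I did not measure them.

No check failed. The side and top cameras disagreed by about 3 mm in y, so I averaged them and corrected with the wrist camera before inserting the blade.

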